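# Snap the inlet guard back on the nail-dust extractor

### The arm

A 6-joint arm with a two-finger parallel gripper is mounted at the origin on the work surface. World frame = base frame: x ahead of the robot, y to its left, z up, the work surface at z = 0. Lengths are in m, angles in rad, forces in N, time in s.
With the tool pointing down it reaches from about 0.325 to 0.9 m from the base axis. Payload 6.1 kg.
Tool frame: the origin (TCP) lies midway between the tips of the shut fingers; the grasp point (between the pads) lies 19 mm behind it (bot.grasp_offset is the distance from the TCP to the grasp point, in m); z points along the fingers, y is the direction in which the jaws open and shut (so a half turn about z gives the same grasp; the last joint's range is limited). The gripper opens to 87 mm and grips with 3 to 60 N. Pads are 19 mm wide; open, the fingers measure 117 mm over their backs; the gripper's body (75 mm by 190 mm) begins 51 mm behind the grasp point.
Start: joints at [1.045, 0.22, 1.526, -0, 1.395, -0.126], TCP at [0.243, 0.576, 0.187] pointing down, gripper open.
Joint ranges: [-2.98, 2.98], [-0.91, 2.08], [0.09, 2.57], [-1.24, 4.39], [0.2, 2.65], [-2.68, 2.68]. Speed limits (rad/s): [2.57, 2.57, 3.01, 3.14, 3.14, 3.14].

### API

Orientations are given as [roll, pitch, yaw] about the fixed x, y, z axes, in that order (R = Rz(yaw) Ry(pitch) Rx(roll)).
In Python, from workcell import bot, eyes gives the robot as it stands. The module is installed in compiled form; this text tells all that it offers.
- The arm moves only by the tool play_rows, never from a script. Its argument "series" is text: rows parted by semicolons, each of 4 numbers parted by spaces: the shift along the world's x, y, z in m, then the turn about the world's z in degrees. In form: x y z roll; .... A call has 1 to 20 rows; each row shifts and turns the commanded pose from where the row before left it; what a row does not reach is not made up. A row lasts 1/8 s, in which the tool goes at most 62.5 mm and 10.7 degrees, less where a joint would pass 70% of its speed; a pose out of reach is approached as far as the arm can. A call is refused whole if a number of a shift passes 0.0625 or a number of a turn 10.7, either way. A call with a gripper value outside its range is refused whole. "fingers" is the opening, from -1 (shut) to 1 (fully open), set as the call begins (left out, the last holds). The fingers move at their own pace and stop on an object; the grip force is fixed at half the most. Time passes only in rows, so rows that do not move let the fingers close. It gives the time, the measured TCP pose, the force and the opening at its end, in the units of the state.
- bot.get_obs(): the state, without advancing time (a new reading comes with each control period).
- eyes.grab_frame(name): name is "scene" or "top" or "wrist"; returns a dict with "img" (480x640x3 uint8, red, green, blue), "fx", "fy", "cx", "cy" (pixels), "rvec" (rotation vector, rad) and "tvec" (3), from world to camera coordinates, as OpenCV has them. Camera axes: x right, y down, z forward; pixel columns grow to the right and rows downward; lengths in m; the calibration is good to about 2 mm. A picture is of the moment at which its call begins. There is no depth.
- bot.hand_in(): hands the job in, once; it reports no verdict.
Trained networks look in the newest picture that a camera, given by its name, has taken for a name from the list of things; names that differ only in an ending like _2 or _b are one class to them, and where a whole thing is asked for, a point or a joint stands for the part that bears it (a point fixed in the world has none). Each returns a list of dicts, best first, with "p" (0 to 1); they miss things now and then, are a little off and sometimes report something else, mostly with a low value. They report only what shows in the picture. A call takes as long as a camera call. They do not tell look-alikes from the thing itself.
- eyes.spot_in(camera, label): "extent" ([left, top, right, bottom] in pixels, round what is visible of it).
- eyes.regions_of(camera, label): "pixels" (480x640 bool, what is visible of it) and "extent" ([left, top, right, bottom] in pixels, round what is visible of it).
The state is a dict: "time_s": time; "qpos": joint angles; "qd": joint speeds; "joint_efforts": joint torques, N m; "ee_pos": TCP position; "orientation": TCP orientation; "wrist_force": force on the tool from outside, world axes, zero at the start; "moment": the same for the moment, N m; "opening": finger opening in m.
Only numpy, scipy, OpenCV 4.12 (cv2) and the standard library are available. Lean on these libraries where they do the work, as an engineer would, in place of code of your own. Each camera call takes 0.05 s, during which the arm holds its last target. There are 200 camera calls.

### The job

Put the rectangular black guard back on the nail-dust extractor: pick it up by its bar grip, set it level on the inlet collar so that its legs are in the mouth and its clips rest on the rim, then press it straight down until both clip arms have snapped under the rim and it sits fully home, and let go. The collar rides on soft spring mounts: press only as hard as the clips need, never so hard that the mounts bottom out. Leave the other things on the table alone.

Things in the scene. Friction and masses are not known exactly. Their poses are not given: they have to be found in the camera images.
- guard_grip (a point): Point in the middle of the bar grip that stands upright on the loose black guard (about 0.2 kg in all). Grip bar 60 long (x) x 14 wide (y) x 44 tall: take it across its width from above. This point is 12 mm below the bar's top, 28 above the frame's top, 32 above the frame's underside and 54 above the feet. The guard stands on its feet on the table at first. x along the bar, z up.
- guard_frame (a point): Centre of the underside of the guard's rectangular slatted frame, 123 (x) x 84 (y) x 4 mm. Under it four round-ended legs, 8 dia, 22 long, at x +-44, y +-28.5; a clip arm hangs at each x end, outermost x +-65, reaching 14 below the underside. Axes as guard_grip. Fits the collar either way round, its x along the collar's x.
- collar_rim (a point): Centre of the mouth of the extractor's grey inlet collar, level with its top edge, 84 mm above the table when unloaded. Collar 110 (x) x 80 (y) outside, mouth 98 x 68 (legs have 1 mm play in x, 1.5 in y). Its x ends carry an outward rim, sloping from x 56.5 at the top to x 60 at 6 mm down, underside 8 mm down. guard_grip is 40 to 46 mm above this with clips resting on the rim, 32 when home.
- extractor: The nail-dust extractor: low fixed white box, 200 (x) x 160 (y) x 42 tall mm, origin on the table under its centre; the collar rises 42 mm out of the middle of its top, axes the same. It stays where it is.
- collar (a joint): How far the collar has sunk on its spring mounts, m, 0 unloaded. It starts to sink at about 2.5 N and sinks 1 mm per further 1.1 N; so it gives way while the guard is pressed and rises again afterwards. Beyond 16 mm (about 20 N) the mounts are bottomed out and harmed. The clips need roughly 9 to 16 N, guard's weight included, then snap through and the guard drops onto the collar.
- clip_a (a joint): Angle, rad, of the sprung rigid clip arm at the guard's +x end: 0 hanging straight (free, or snapped home under the rim), up to 0.3 swung outward while its barb rides over the rim. Arm 22 wide, 3 thick, hinged 3 above the frame's underside; rounded barb 5 dia, tip pointing inward at x 57, centre 11.5 below the underside.
- clip_b (a joint): The same for the clip arm at the guard's -x end.
- polish_near: small dark-capped bottle, 30 dia x 76 tall, amber glass; stands in the middle, near the robot (mm). Not part of the job.
- polish_far: small dark-capped bottle, 30 dia x 76 tall, clear glass; stands in the middle, further out (mm). Not part of the job.
- cream_jar: white screw-top jar, 58 dia x 45 tall, beyond the work area (mm). Not part of the job.
- buffer: grey buffing block, 95 x 26 x 26, lying beyond the work area (mm). Not part of the job.
- nail_file: flat grey file, 175 x 20 x 5, lying at the right edge of the work area (mm). Not part of the job.
- round_lid: round black lid, 80 dia, with a 24 dia knob, 26 tall overall, no clips; a spare for another machine, beyond the work area (mm). Not part of the job.
- brush_cup: grey open cup, 66 dia x 85 tall, at the left edge of the work area (mm). Not part of the job.
There are look-alikes about, which are no part of the job. Of the things shaped like the part that bears guard_grip, the black one is meant.

How it is judged:
By the outcome, as a careful person would: the job done as asked, in the order asked, and still so for the second after the job is handed in, with the robot touching nothing.
It also fails if it takes over 54 s, if anything falls off the work surface, if the arm or the gripper's body presses on something with over 40 N, if the wrist force passes 120 N, or if a joint passes its speed limit or range.

## Working session

There is one attempt and no reset: what is moved stays moved. The work goes in short steps, Python scripts to look and compute and a tool call to move; the robot and the scene stay as the last step left them, time stands still between calls to the robot, and variables do not carry over. Pictures are saved under pics/ and viewed, about 8 in all and at most 12, crops included, and the job is handed in when it is done.

Besides the shell and the picture viewer there is one more tool, called after "Emit:" as name(argument=value, ...), one argument or row to a line, values as JSON. play_rows: Moves the arm, as the interface text tells. Its arguments: {"type":"object","properties":{"series":{"type":"string"},"fingers":{"type":"number"}},"required":["series"]}

```bash
mkdir -p pics
cat > h.py <<'E'
import numpy as np, cv2
from workcell import bot, eyes
def save(n,f,crop=None,s=1):
    im=cv2.cvtColor(f["img"],cv2.COLOR_RGB2BGR)
    if crop: a,b,c,d=crop; im=im[b:d,a:c]
    cv2.imwrite("pics/"+n,cv2.resize(im,None,fx=s,fy=s,interpolation=cv2.INTER_CUBIC))
def KRt(f):
    K=np.array([[f["fx"],0,f["cx"]],[0,f["fy"],f["cy"]],[0,0,1.]])
    return K,cv2.Rodrigues(np.array(f["rvec"],float))[0],np.array(f["tvec"],float).reshape(3)
def atz(f,uv,z):
    K,R,t=KRt(f); d=R.T@np.linalg.inv(K)@np.array([uv[0],uv[1],1.]); o=-R.T@t
    return o+d*(z-o[2])/d[2]
def proj(f,P):
    K,R,t=KRt(f); return cv2.projectPoints(np.array(P,float).reshape(-1,3),cv2.Rodrigues(R)[0],t,K,None)[0].reshape(-1,2)
E
python3 - <<'E'
from h import *
ims=[]
for c in ["scene","top"]:
    f=eyes.grab_frame(c); save(c+"0.png",f); K,R,t=KRt(f); print(c,f["fx"],-R.T@t)
    for l in ["guard_grip","guard_frame","collar","extractor","round_lid","polish_near"]:
        for d in eyes.spot_in(c,l): print(c,l,round(d["p"],2),np.round(d["extent"]))
print({k:np.round(v,3) for k,v in bot.get_obs().items()})
E
```

```text
scene 533.6606168997831 [ 1.22319118 -0.7567577   0.7095893 ]
scene guard_grip 0.96 [132. 263. 202. 301.]
scene guard_grip 0.92 [224. 273. 287. 328.]
scene guard_grip 0.66 [247. 342. 331. 399.]
scene guard_frame 0.82 [246. 342. 329. 398.]
scene guard_frame 0.67 [135. 265. 204. 302.]
scene guard_frame 0.65 [220. 278. 281. 325.]
scene collar 0.56 [312. 186. 358. 223.]
scene collar 0.5 [223. 276. 282. 328.]
scene extractor 0.87 [289. 187. 377. 248.]
scene round_lid 0.92 [404. 258. 439. 283.]
scene polish_near 0.39 [401. 256. 437. 282.]
top 605.3697487838143 [ 0.34711631 -0.01241555  1.41147828]
top guard_grip 0.85 [403. 296. 465. 360.]
top guard_grip 0.64 [403. 150. 466. 197.]
top guard_grip 0.56 [378. 219. 427. 283.]
top guard_frame 0.96 [402. 291. 462. 360.]
top guard_frame 0.88 [402. 148. 464. 200.]
top collar 0.58 [206. 253. 262. 318.]
top extractor 0.85 [188. 235. 287. 336.]
top round_lid 0.89 [234. 154. 269. 190.]
top polish_near 0.41 [207. 254. 262. 315.]
{'time_s': np.float64(0.7), 'qpos': array([ 1.045,  0.22 ,  1.526,  0.   ,  1.395, -0.126]), 'qd': array([-0.001, -0.001,  0.001,  0.   , -0.   ,  0.   ]), 'joint_efforts': array([-2.0000e-03, -4.9442e+01, -3.8761e+01,  7.0000e-02,  4.7000e-02,
       -0.0000e+00]), 'ee_pos': array([0.243, 0.576, 0.187]), 'orientation': array([ 3.142, -0.   ,  2.742]), 'wrist_force': array([ 0.499,  0.144, -0.765]), 'moment': array([-0.064,  0.051,  0.019]), 'opening': np.float64(0.087)}
```

View pics/top0.png

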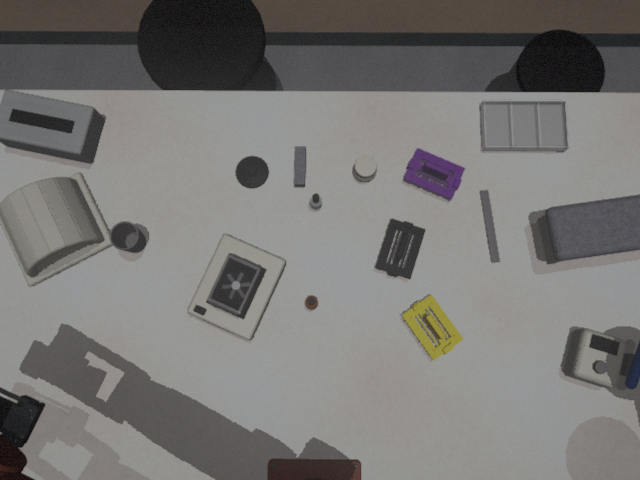

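View pics/scene0.png

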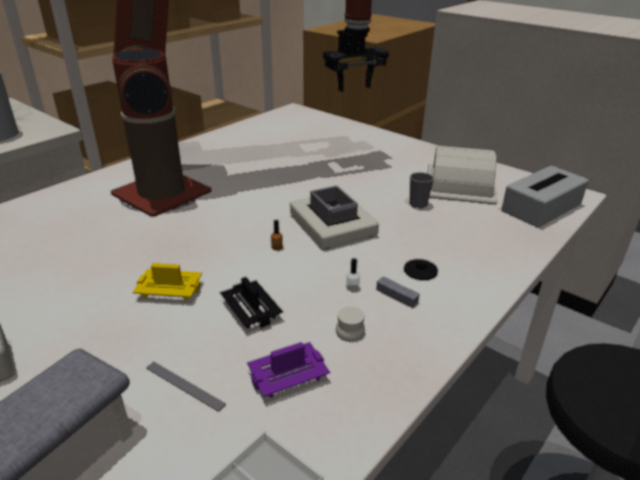

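In the top view there are three guard-shaped things: purple (434,174), black (401,249) and yellow (432,327). The black one fits the description. The extractor is at (237,287). I'll confirm the black guard in an enlarged crop and measure it.

```bash
cat > m.py <<'E'
from h import *
f=eyes.grab_frame("top")
a=f["img"]
def crop(x0,y0,x1,y1,s): return cv2.resize(cv2.cvtColor(a[y0:y1,x0:x1],cv2.COLOR_RGB2BGR),None,fx=s,fy=s,interpolation=cv2.INTER_CUBIC)
cv2.imwrite("pics/crop1.png",np.clip(np.hstack([crop(365,205,441,295,5),crop(195,240,271,330,5)]).astype(float)*1.5,0,255).astype(np.uint8))
for l,z in [("guard_grip",.024),("extractor",.042),("collar",.084)]:
    for d in eyes.regions_of("top",l):
        m=d["pixels"].astype(np.uint8)
        c=max(cv2.findContours(m,0,2)[0],key=cv2.contourArea).reshape(-1,2)
        w=np.array([atz(f,p,z)[:2] for p in c],np.float32)
        r=cv2.minAreaRect(w); print(l,round(d["p"],2),np.round(d["extent"]),r)
E
python3 m.py
```

```text
guard_grip 0.95 [372. 216. 426. 281.] ((0.57366943359375, -0.1935373842716217), (0.08345513790845871, 0.13143277168273926), 71.70427703857422)
guard_grip 0.72 [403. 296. 464. 357.] ((0.39498528838157654, -0.26315951347351074), (0.12975618243217468, 0.08393801003694534), 35.20423126220703)
guard_grip 0.68 [402. 151. 463. 199.] ((0.7549600005149841, -0.2765340209007263), (0.13004104793071747, 0.08717197179794312), 66.78118133544922)
guard_grip 0.66 [208. 254. 263. 315.] ((0.4880519211292267, 0.18728196620941162), (0.09348643571138382, 0.12840071320533752), 66.34786987304688)
guard_grip 0.55 [354. 160. 376. 186.] ((0.7654662132263184, -0.1107727587223053), (0.05461540073156357, 0.061829108744859695), 89.48907470703125)
extractor 0.91 [186. 234. 283. 340.] ((0.4826592206954956, 0.1799696683883667), (0.16181424260139465, 0.20086488127708435), 66.61077117919922)
collar 0.55 [205. 253. 259. 315.] ((0.4822530746459961, 0.1794320046901703), (0.08886998146772385, 0.12243706732988358), 67.49041748046875)
```

View pics/crop1.png

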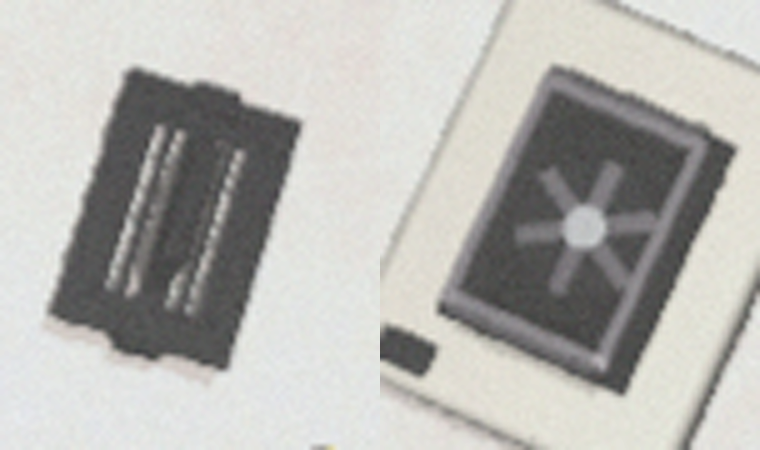

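The crop confirms it: the black slatted guard with a clip tab at each x end is centred at about (401,249). The grey collar with its open mouth and fan is at about (237,287). I'll move above the guard.

Emit:
play_rows(
  series="0.0207 -0.0481 0.003 0.3;0.0207 -0.0481 0.003 0.3;0.0207 -0.0481 0.003 0.3;0.0207 -0.0481 0.003 0.3;0.0207 -0.0481 0.003 0.3;0.0207 -0.0481 0.003 0.3;0.0207 -0.0481 0.003 0.3;0.0207 -0.0481 0.003 0.3;0.0207 -0.0481 0.003 0.3;0.0207 -0.0481 0.003 0.3;0.0207 -0.0481 0.003 0.3;0.0207 -0.0481 0.003 0.3;0.0207 -0.0481 0.003 0.3;0.0207 -0.0481 0.003 0.3;0.0207 -0.0481 0.003 0.3;0.0207 -0.0481 0.003 0.3;0 0 0 0;0 0 0 0",
  fingers=1,
)

```text
time_s: 3.15
ee_pos: [0.5741, -0.1935, 0.2343]
orientation: [3.141, -0.001, 2.825]
wrist_force: [0.8, 1.0, -0.7]
opening: 0.087
```

```bash
cat > w.py <<'E'
from h import *
import sys
f=eyes.grab_frame("wrist"); save(sys.argv[1],f); K,R,t=KRt(f); print(f["fx"],np.round(-R.T@t,3))
o=bot.get_obs(); print(o["time_s"],np.round(o["ee_pos"],4),np.degrees(o["orientation"]).round(2),o["wrist_force"].round(2),o["opening"])
for l in sys.argv[2:]:
    l,z=l.split(":"); z=float(z)
    for d in eyes.regions_of("wrist",l):
        c=max(cv2.findContours(d["pixels"].astype(np.uint8),0,2)[0],key=cv2.contourArea).reshape(-1,2)
        w=np.array([atz(f,p,z)[:2] for p in c],np.float32)
        print(l,round(d["p"],2),np.round(d["extent"]),np.round(np.hstack([np.ravel(x) for x in cv2.minAreaRect(w)]),4))
E
python3 w.py w1.png guard_grip:.024
```

```text
334.5391555143185 [ 0.511 -0.173  0.433]
3.2 [ 0.5741 -0.193   0.2346] [ 1.7998e+02 -4.0000e-02  1.6192e+02] [0.64 0.08 0.61] 0.08737473154881711
guard_grip 0.94 [258. 320. 354. 360.] [ 7.38700e-01 -2.72000e-01  1.30600e-01  5.95000e-02  7.18701e+01]
guard_grip 0.69 [289. 156. 356. 261.] [ 0.5753 -0.1951  0.0845  0.1298 72.0961]
guard_grip 0.57 [149.   6. 279. 144.] [ 0.3946 -0.2635  0.135   0.0853 35.0478]
```

View pics/w1.png

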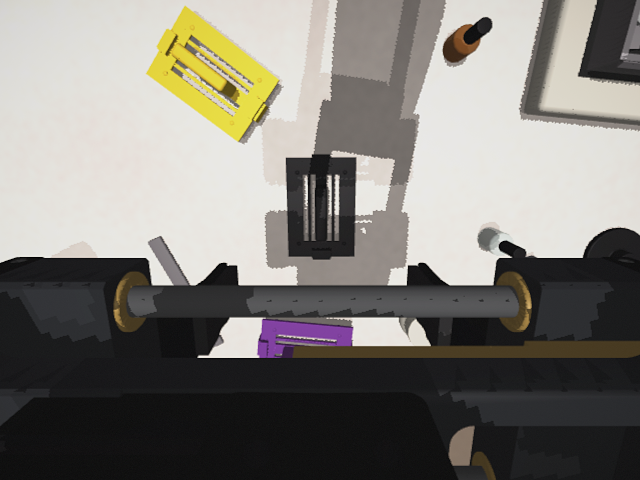

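The wrist view shows the black guard directly below at about (321,207), aligned with the tool and within about 2 mm. I'll descend, grip and lift.

Emit:
play_rows(
  series="0.0012 -0.0016 -0.025 0.1;0 0 -0.03 0;0 0 -0.03 0;0 0 -0.03 0;0 0 -0.03 0;0 0 -0.025 0;0 0 -0.02 0;0 0 -0.0093 0;0 0 0 0;0 0 0 0",
)

```text
time_s: 4.5
ee_pos: [0.5765, -0.1958, 0.0366]
orientation: [-3.141, 0.002, 2.827]
wrist_force: [0.7, 0.1, 0.6]
opening: 0.087
```

Emit:
play_rows(
  series="0 0 0 0;0 0 0 0;0 0 0 0;0 0 0 0;0 0 0 0;0 0 0 0",
  fingers=-1,
)

```text
time_s: 5.25
ee_pos: [0.5756, -0.1955, 0.0354]
orientation: [-3.142, -0.0, 2.827]
wrist_force: [-0.9, 0.1, -0.3]
opening: 0.0346
```

Emit:
play_rows(
  series="0 0 0 0;0 0 0 0;0 0 0 0;0 0 0 0;0 0 0 0;0 0 0 0",
)

```text
time_s: 6.0
ee_pos: [0.5757, -0.1955, 0.0354]
orientation: [-3.142, -0.0, 2.827]
wrist_force: [0.5, 0.5, -0.1]
opening: 0.0002
```

Emit:
play_rows(
  series="0 0 0.01 0;0 0 0.02 0;0 0 0.03 0;0 0 0.04 0;0 0 0.04 0;0 0 0.02 0;0 0 0 0;0 0 0 0",
)

```text
time_s: 7.0
ee_pos: [0.5747, -0.195, 0.1937]
orientation: [3.141, -0.003, 2.827]
wrist_force: [0.2, 0.2, -0.4]
opening: 0.0003
```

The jaws closed on nothing (opening 0), so I'll look again.

```bash
python3 w.py w2.png guard_grip:.026
python3 - <<'E'
import sys; sys.path.insert(0,'.')
from h import *
f=eyes.grab_frame("scene"); save("s2.png",f,(190,220,350,340),5)
E
```

```text
334.5391555143185 [ 0.511 -0.175  0.393]
7.05 [ 0.5745 -0.1949  0.1932] [179.97  -0.2  161.99] [ 0.86  0.47 -0.54] 0.0007065161132495595
guard_grip 0.96 [130.   0. 276. 141.] [ 0.3953 -0.2632  0.1361  0.0861 34.708 ]
guard_grip 0.91 [285. 154. 364. 267.] [ 0.5722 -0.1942  0.0841  0.1246 72.1418]
guard_grip 0.42 [551.   0. 640. 118.] [ 0.5126  0.1244  0.0988  0.1054 66.9104]
guard_grip 0.18 [622.   0. 640.  64.] [4.96700e-01 1.48600e-01 1.65000e-02 5.51000e-02 8.48313e+01]
```

View pics/w2.png

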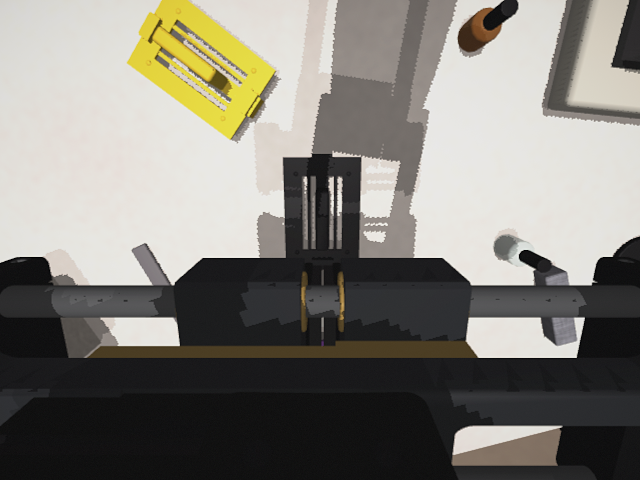

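View pics/s2.png

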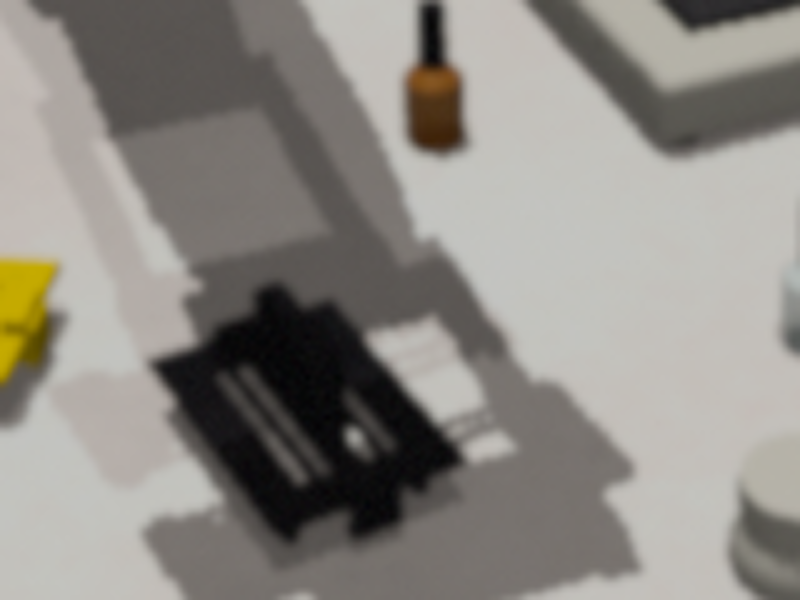

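```bash
cat > ov.py <<'E'
from h import *
def model(p,yaw,zf):  # zf = underside height
    c,s=np.cos(yaw),np.sin(yaw); R=np.array([[c,-s,0],[s,c,0],[0,0,1]])
    def box(hx,hy,z0,z1): return [R@np.array([a*hx,b*hy,z])+[p[0],p[1],zf] for z in(z0,z1) for a,b in((-1,-1),(1,-1),(1,1),(-1,1))]
    return [box(.0615,.042,0,.004),box(.03,.007,.004,.044)]
def draw(f,boxes,name,crop,s):
    a,b,c,d=crop; im=cv2.resize(np.clip(f["img"][b:d,a:c,::-1].astype(float)*1.6+25,0,255).astype(np.uint8),None,fx=s,fy=s,interpolation=cv2.INTER_CUBIC)
    raw=im.copy()
    for bx,col in zip(boxes,[(0,255,0),(0,0,255)]):
        q=((proj(f,bx)-[a,b]+.5)*s).astype(int)
        for i in range(4):
            for u,v in((i,(i+1)%4),(4+i,4+(i+1)%4),(i,4+i)): cv2.line(im,tuple(map(int,q[u])),tuple(map(int,q[v])),col,1)
    cv2.imwrite("pics/"+name,np.hstack([raw,im]))
E
python3 - <<'E'
import sys; sys.path.insert(0,'.')
from ov import *
B=model((.575,-.195),np.radians(-18),.022)
draw(eyes.grab_frame("scene"),B,"o1.png",(210,265,300,340),4)
draw(eyes.grab_frame("wrist"),B,"o2.png",(265,140,385,270),3)
a=cv2.imread("pics/o1.png");b=cv2.imread("pics/o2.png");w=max(a.shape[1],b.shape[1])
p=lambda i:cv2.copyMakeBorder(i,0,0,0,w-i.shape[1],0)
o=np.vstack([p(a),p(b)]);print(o.shape);cv2.imwrite("pics/o.png",cv2.resize(o,None,fx=600/o.shape[0],fy=600/o.shape[0]))
E
```

```text
(690, 720, 3)
```

View pics/o.png

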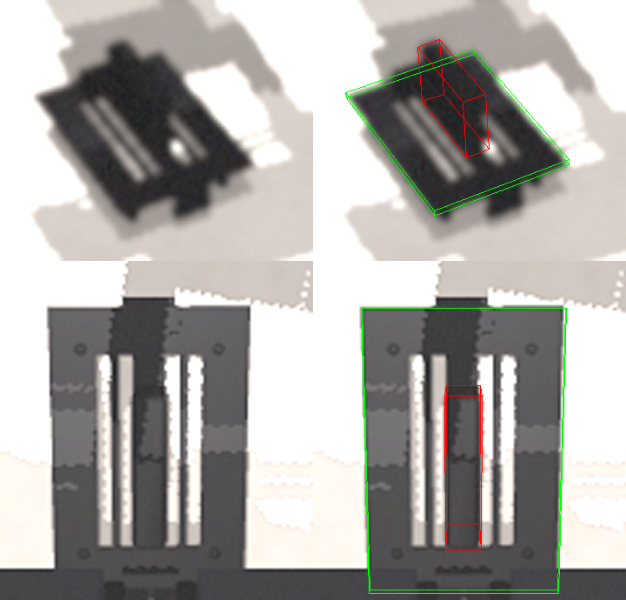

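Run:
```python
import sys; sys.path.insert(0,'.')
from h import *
o=bot.get_obs(); p=o["ee_pos"]; print(p,o["opening"])
P=[p,p+[0,0,.019],p+[0,0,.07]]
F={c:eyes.grab_frame(c) for c in("wrist","top","scene")}
for c,f in F.items(): print(c,proj(f,P).round(0).tolist(), (KRt(f)[1].T@[0,0,1]).round(3))
ims=[]
for c in("top","scene"):
    u,v=proj(F[c],P)[1].astype(int); u=min(max(u,60),580); v=min(max(v,60),420)
    im=F[c]["img"][v-60:v+60,u-60:u+60,::-1].astype(float)*1.6+20
    im=cv2.resize(np.clip(im,0,255).astype(np.uint8),None,fx=3.3,fy=3.3,interpolation=cv2.INTER_CUBIC)
    raw=im.copy()
    for q in proj(F[c],P): cv2.circle(im,tuple(int(x) for x in (q-[u-60,v-60]+.5)*3.3),3,(0,0,255),-1)
    ims.append(im)
cv2.imwrite("pics/t.png",np.hstack(ims))
```

```text
[ 0.57499476 -0.19518238  0.19391083] 0.000560568323200845
wrist [[322.0, 262.0], [322.0, 273.0], [322.0, 315.0]] [ 0.229 -0.074 -0.971]
top [[411.0, 234.0], [413.0, 233.0], [416.0, 228.0]] [ 0.176  0.01  -0.984]
scene [[245.0, 230.0], [244.0, 221.0], [242.0, 196.0]] [-0.532  0.653 -0.54 ]
```

View pics/t.png

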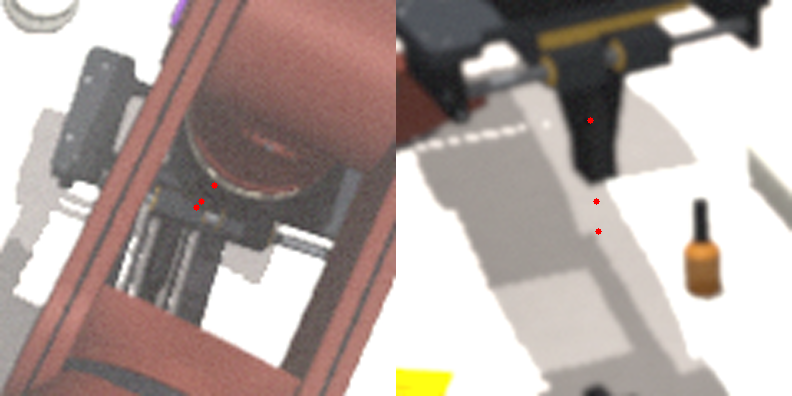

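Run:
```python
import sys; sys.path.insert(0,'.')
from h import *
p=np.array([.243,.576,.187]); a=2.742-np.pi/2; y=np.array([np.cos(a),np.sin(a),0])
f=eyes.grab_frame("scene"); g=eyes.grab_frame("top")
for n,ff,(x0,y0) in(("scene0",f,(300,0)),("top0",g,(0,360))):
    im=cv2.imread(f"pics/{n}.png"); im=im[y0:y0+120,x0:x0+120]; im=cv2.resize(np.clip(im*1.8+20.,0,255).astype(np.uint8),None,fx=3.3,fy=3.3,interpolation=cv2.INTER_CUBIC)
    for dz,col in((0,(0,0,255)),(.032,(0,200,0))):
        for s in(-1,0,1):
            q=proj(ff,p+s*.0435*y+[0,0,dz])[0]; print(n,dz,s,q.round(1)); cv2.circle(im,tuple(int(v) for v in (q-[x0,y0]+.5)*3.3),3,col,-1)
    globals()[n]=im
cv2.imwrite("pics/t2.png",np.hstack([scene0,top0]))
```

```text
scene0 0 -1 [341.1 101. ]
scene0 0 0 [353.3  99.2]
scene0 0 1 [365.2  97.4]
scene0 0.032 -1 [341.5  90.8]
scene0 0.032 0 [353.7  89. ]
scene0 0.032 1 [365.7  87.3]
top0 0 -1 [ 41.4 407.2]
top0 0 0 [ 21.9 398.1]
top0 0 1 [  2.5 389.1]
top0 0.032 -1 [ 33.8 408.8]
top0 0.032 0 [ 13.8 399.5]
top0 0.032 1 [ -6.1 390.2]
```

View pics/t2.png

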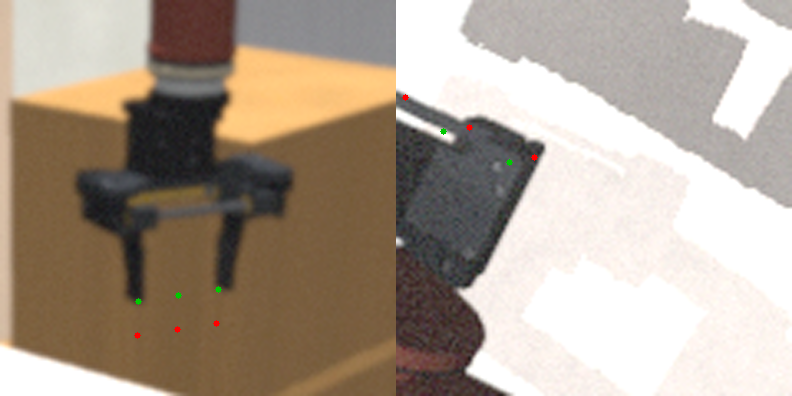

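The overlays show the guard model fitting where I measured it. The real fingertips, though, sit about 31 mm above the reported TCP in both arm poses, so the jaws closed at the bar's top edge. I'll allow for that and grip 31 mm lower.

Emit:
play_rows(
  series="0 0 0 0;0 0 0 0;0 0 0 0;0 0 0 0;0 0 -0.02 0;0 0 -0.03 0;0 0 -0.03 0;0 0 -0.03 0;0 0 -0.03 0;0 0 -0.02 0;0 0 -0.013 0;0 0 -0.01 0;0 0 -0.007 0;0 0 0 0;0 0 0 0",
  fingers=0.1,
)

```text
time_s: 9.38
ee_pos: [0.5763, -0.1958, 0.0062]
orientation: [-3.141, 0.001, 2.827]
wrist_force: [0.9, 0.3, 0.2]
opening: 0.0479
```

Emit:
play_rows(
  series="0 0 0 0;0 0 0 0;0 0 0 0;0 0 0 0;0 0 0 0;0 0 0 0;0 0 0 0;0 0 0 0;0 0 0 0",
  fingers=-1,
)

```text
time_s: 10.5
ee_pos: [0.5757, -0.1955, 0.0055]
orientation: [3.142, 0.0, 2.827]
wrist_force: [0.1, 0.0, 0.2]
opening: 0.014
```

The bar is gripped at 14 mm. I'll lift and move to the near side of the extractor, then measure the collar from close by.

Emit:
play_rows(
  series="0 0 0.015 0;0 0 0.03 0;0 0 0.04 0;0 0 0.04 0;0 0 0.03 0;-0.003 0.02 0.01 -0.5;-0.005 0.04 0 -0.5;-0.005 0.04 0 -0.5;-0.005 0.04 0 -0.5;-0.005 0.04 0 -0.5;-0.003 0.03 0 -0.5;-0.002 0.02 0 -0.5;0 0 0 -0.5;0 0 0 -0.5;0 0 0 -0.4",
)

```text
time_s: 12.38
ee_pos: [0.5475, 0.0339, 0.1701]
orientation: [-3.141, -0.0, 2.74]
wrist_force: [-0.5, 0.6, -1.3]
opening: 0.0136
```

```bash
cat >> ov.py <<'E'
def cbox(p,yaw,hx,hy,z):
    c,s=np.cos(yaw),np.sin(yaw); return [np.array([p[0]+c*a*hx-s*b*hy,p[1]+s*a*hx+c*b*hy,z]) for a,b in((-1,-1),(1,-1),(1,1),(-1,1))]
def rects(f,im,s,a,b,L):
    for bx,col in L:
        q=((proj(f,bx)-[a,b]+.5)*s).astype(np.int32); cv2.polylines(im,[q.reshape(-1,1,2)],True,col,1,cv2.LINE_AA)
E
python3 w.py w3.png extractor:.042 collar:.084 guard_grip:.15
python3 - <<'E'
import sys; sys.path.insert(0,'.')
from ov import *
f=eyes.grab_frame("wrist"); g=eyes.grab_frame("top"); P=(.4825,.18); y=np.radians(-23.4)
L=[(cbox(P,y,.1,.08,.042),(0,0,255)),(cbox(P,y,.055,.04,.084),(0,255,0)),(cbox(P,y,.049,.034,.084),(255,0,0))]
im=cv2.cvtColor(f["img"],cv2.COLOR_RGB2BGR)[:300]; rects(f,im,1,0,0,L)
t=cv2.resize(cv2.cvtColor(g["img"],cv2.COLOR_RGB2BGR)[225:345,175:295],None,fx=2.5,fy=2.5,interpolation=cv2.INTER_CUBIC); rects(g,t,2.5,175,225,L)
o=np.hstack([im[:,220:],t]); o=cv2.resize(np.clip(o*1.3,0,255).astype(np.uint8),None,fx=1.1,fy=1.1); print(o.shape); cv2.imwrite("pics/c3.png",o)
E
```

```text
334.5391555143185 [0.486 0.06  0.369]
12.425 [0.5475 0.0339 0.1702] [-1.7999e+02 -2.0000e-02  1.5699e+02] [ 0.76 -0.26 -1.78] 0.013729593036534777
extractor 0.76 [352.   1. 543. 204.] [ 0.4929  0.1744  0.1609  0.176  67.0279]
collar 0.76 [395.   3. 525. 165.] [ 0.482   0.1767  0.0895  0.1179 66.7258]
guard_grip 0.66 [  1. 150.  72. 257.] [ 0.4444 -0.1343  0.0547  0.0566 36.9683]
guard_grip 0.62 [242. 151. 404. 348.] [5.27600e-01 4.24000e-02 1.03500e-01 9.04000e-02 6.70552e+01]
(330, 792, 3)
```

View pics/c3.png

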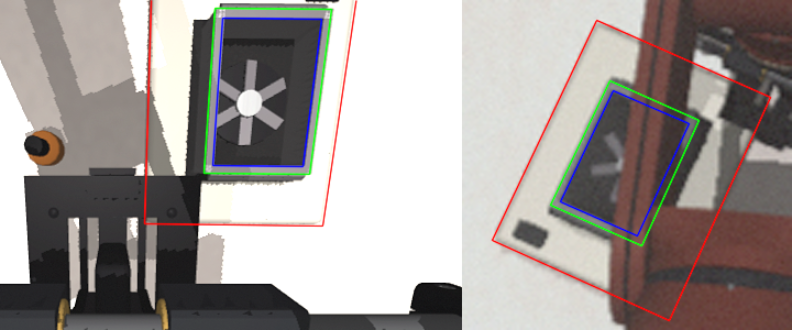

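The overlay agrees with the first estimate to 1–2 mm; in the wrist view the mouth is centred at about (470,88). I'll refine both the collar and the held guard with edge fits.

```bash
cat > fit.py <<'E'
from ov import *
from scipy.optimize import differential_evolution
from scipy.ndimage import map_coordinates
# edge: (x0,y0,x1,y1, nx,ny) local; brightness rises along n
def fit(f,edges,z,p0,yaw0,rng=(.005,.005,.03),d=.001,mask=None):
    g=cv2.cvtColor(f["img"],cv2.COLOR_RGB2GRAY).astype(float)
    t=np.linspace(0.06,.94,60)
    A=[];B=[]
    for x0,y0,x1,y1,nx,ny in edges:
        q=np.c_[x0+t*(x1-x0),y0+t*(y1-y0)]; A.append(q+d*np.array([nx,ny])); B.append(q-d*np.array([nx,ny]))
    A=np.vstack(A);B=np.vstack(B)
    def samp(Q,v):
        c,s=np.cos(v[2]),np.sin(v[2]); W=np.c_[v[0]+c*Q[:,0]-s*Q[:,1],v[1]+s*Q[:,0]+c*Q[:,1],np.full(len(Q),z)]
        u=proj(f,W); ok=(u[:,0]>1)&(u[:,0]<638)&(u[:,1]>1)&(u[:,1]<478)
        return map_coordinates(g,[u[:,1],u[:,0]],order=1,mode='nearest'),ok
    def cost(v):
        a,ok=samp(A,v); b,_=samp(B,v)
        return -np.mean(np.clip(a-b,-10,30)*ok)
    r=differential_evolution(cost,[(p0[0]-rng[0],p0[0]+rng[0]),(p0[1]-rng[1],p0[1]+rng[1]),(yaw0-rng[2],yaw0+rng[2])],seed=1,maxiter=60,popsize=12)
    return r.x[0],r.x[1],np.degrees(r.x[2]),r.fun
a,b=.049,.034
MOUTH=[(-a,-b,a,-b,0,-1),(-a,b,a,b,0,1),(-a,-b,-a,b,-1,0),(a,-b,a,b,1,0)]
BASE=[(-.1,-.08,.1,-.08,0,1),(-.1,.08,.1,.08,0,-1),(-.1,-.08,-.1,.08,1,0),(.1,-.08,.1,.08,-1,0)]
# guard: visible part (y sides, x from -61.5 to lo; -x end without clip)
def GUARD(lo=-.01): return [(-.0615,-.042,lo,-.042,0,-1),(-.0615,.042,lo,.042,0,1),(-.0615,-.042,-.0615,-.016,-1,0),(-.0615,.016,-.0615,.042,-1,0)]
if __name__=="__main__":
    f=eyes.grab_frame("wrist"); o=bot.get_obs(); p=o["ee_pos"]; print(p.round(4),np.degrees(o["orientation"][2]))
    print("mouth",np.round(fit(f,MOUTH,.084,(.482,.18),np.radians(-23.2)),4))
    for lo in(-.03,-.015): print("guard",np.round(fit(f,GUARD(lo),p[2]+.0205,p[:2],np.radians(-23.0)),4))
    g=eyes.grab_frame("top")
    print("mouth top",np.round(fit(g,MOUTH,.084,(.482,.18),np.radians(-23.2)),4))
E
python3 fit.py
```

```text
[0.5477 0.0342 0.1704] 157.06477039366348
mouth [  0.4826   0.1813 -22.6606 -28.9141]
guard [  0.5466   0.0341 -22.4987 -29.2325]
guard [  0.5456   0.0338 -22.9649 -29.3737]
mouth top [  0.4832   0.1811 -23.5282 -11.8848]
```

Emit:
play_rows(
  series="-0.003 0.01 0 0;-0.01 0.02 0 0;-0.014 0.03 0 0;-0.014 0.03 0 0;-0.011 0.03 0 0;-0.008 0.02 0 0;-0.0033 0.0073 -0.01 0;0 0 -0.02 0;0 0 -0.02 0;0 0 -0.01 0;0 0 0 0;0 0 0 0;0 0 0 0",
)

```text
time_s: 14.4
ee_pos: [0.4851, 0.1819, 0.1114]
orientation: [3.141, 0.001, 2.742]
wrist_force: [-0.0, -0.9, -2.0]
opening: 0.0136
```

```bash
cat > hov.py <<'E'
from fit import *
o=bot.get_obs(); p=o["ee_pos"]; print(o["time_s"],p.round(4),np.degrees(o["orientation"]).round(2),o["wrist_force"].round(1),o["opening"])
f=eyes.grab_frame("wrist"); s=eyes.grab_frame("scene")
for lo in(-.03,-.015): print("guard",np.round(fit(f,GUARD(lo),p[2]+.0205,(.4827,.1812),np.radians(-23.0)),4))
for n,e in(("base",BASE),("mouth",MOUTH)): print("wrist",n,np.round(fit(f,e,.042 if n=="base" else .084,(.4827,.1812),np.radians(-23.0)),4))
print("scene base",np.round(fit(s,BASE,.042,(.4827,.1812),np.radians(-23.0)),4), "scene mouth",np.round(fit(s,MOUTH,.084,(.4827,.1812),np.radians(-23.0)),4))
C=(.4827,.1812); y=np.radians(-23); L=[(cbox(C,y,.055,.04,.084),(0,255,0)),(cbox(C,y,.1,.08,.042),(0,0,255)),(cbox(C,y,.0615,.042,p[2]+.0205),(255,0,255))]
a=cv2.resize(s["img"][140:260,275:395,::-1],None,fx=3.3,fy=3.3,interpolation=cv2.INTER_CUBIC); rects(s,a,3.3,275,140,L)
b=f["img"][40:340,120:520,::-1].copy(); raw=b.copy(); rects(f,b,1,120,40,L)
b=cv2.copyMakeBorder(b,0,96,0,0,0); im=np.hstack([a,b]); cv2.imwrite("pics/hov.png",np.clip(im*1.4,0,255).astype(np.uint8))
E
python3 hov.py
```

```text
14.4 [0.4851 0.1819 0.1114] [1.7995e+02 8.0000e-02 1.5709e+02] [-0.  -0.9 -2. ] 0.01359442825455728
guard [  0.4823   0.1825 -22.6338 -29.983 ]
guard [  0.4826   0.1831 -22.7234 -29.9797]
wrist base [  0.483    0.1768 -23.4747  -8.267 ]
wrist mouth [  0.4849   0.1812 -22.4804  -2.1067]
scene base [  0.4877   0.1855 -24.7189  -0.5741] scene mouth [  0.4853   0.1862 -24.7091  -5.7871]
```

View pics/hov.png

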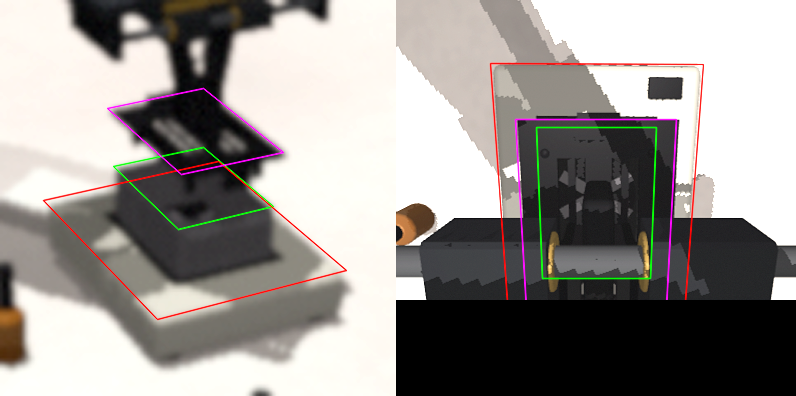

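The guard sits over the collar mouth, with fits agreeing within about 0.5–1 mm. I'll lower slowly and watch the force.

Emit:
play_rows(
  series="0.0003 -0.0003 -0.006 0;0 0 -0.006 0;0 0 -0.005 0;0 0 -0.003 0;0 0 -0.002 0;0 0 -0.002 0;0 0 -0.001 0;0 0 0 0;0 0 0 0",
)

```text
time_s: 15.62
ee_pos: [0.4847, 0.1815, 0.0855]
orientation: [3.142, 0.0, 2.742]
wrist_force: [-0.1, 0.7, -1.4]
opening: 0.0138
```

Emit:
play_rows(
  series="0 0 -0.001 0;0 0 -0.001 0;0 0 -0.001 0;0 0 0 0",
)

```text
time_s: 16.12
ee_pos: [0.4846, 0.1815, 0.0823]
orientation: [-3.142, -0.0, 2.742]
wrist_force: [-0.2, -0.0, -1.4]
opening: 0.0141
```

There's no contact force with the feet about 7 mm below rim level, so the legs are in the mouth. Next I'll bring the clips onto the rim.

Emit:
play_rows(
  series="0 0 -0.001 0;0 0 -0.001 0;0 0 -0.001 0;0 0 0 0;0 0 0 0",
)

```text
time_s: 16.75
ee_pos: [0.4846, 0.1815, 0.0794]
orientation: [-3.142, -0.0, 2.742]
wrist_force: [-0.6, -0.3, -1.9]
opening: 0.0141
```

Emit:
play_rows(
  series="0 0 -0.001 0;0 0 -0.001 0;0 0 -0.001 0;0 0 0 0;0 0 0 0",
)

```text
time_s: 17.38
ee_pos: [0.4848, 0.1815, 0.0766]
orientation: [3.141, 0.0, 2.742]
wrist_force: [-0.7, -0.8, 0.9]
opening: 0.0137
```

Contact has begun. I'll press straight down in small steps.

Emit:
play_rows(
  series="0 0 -0.001 0;0 0 -0.001 0;0 0 -0.001 0;0 0 0 0;0 0 0 0",
)

```text
time_s: 18.0
ee_pos: [0.4849, 0.1815, 0.0737]
orientation: [3.141, 0.0, 2.742]
wrist_force: [-1.1, -1.7, 4.0]
opening: 0.0138
```

Emit:
play_rows(
  series="0 0 -0.001 0;0 0 -0.001 0;0 0 -0.001 0;0 0 0 0;0 0 0 0",
)

```text
time_s: 18.62
ee_pos: [0.4851, 0.1815, 0.0709]
orientation: [3.141, 0.001, 2.742]
wrist_force: [-1.2, -1.7, 6.7]
opening: 0.014
```

Emit:
play_rows(
  series="-0.0003 -0.0005 -0.001 0;0 0 -0.001 0;0 0 0 0;0 0 0 0",
)

```text
time_s: 19.12
ee_pos: [0.4851, 0.1813, 0.0691]
orientation: [3.14, 0.001, 2.742]
wrist_force: [-0.4, -2.1, 7.3]
opening: 0.0139
```

Emit:
play_rows(
  series="0 0 -0.001 0;0 0 -0.001 0;0 0 0 0;0 0 0 0",
)

```text
time_s: 19.62
ee_pos: [0.4853, 0.1813, 0.0673]
orientation: [3.14, 0.001, 2.742]
wrist_force: [-1.5, -0.1, 7.7]
opening: 0.0141
```

Emit:
play_rows(
  series="-0.0003 0 -0.001 0;0 0 -0.0005 0;0 0 0 0;0 0 0 0",
)

```text
time_s: 20.12
ee_pos: [0.4844, 0.1812, 0.065]
orientation: [3.141, 0.0, 2.742]
wrist_force: [2.1, 0.8, 2.2]
opening: 0.0139
```

Emit:
play_rows(
  series="0 0 -0.001 0;0 0 -0.0005 0;0 0 0 0;0 0 0 0",
)

```text
time_s: 20.62
ee_pos: [0.4844, 0.1812, 0.0637]
orientation: [3.141, 0.0, 2.742]
wrist_force: [2.1, 1.2, 3.6]
opening: 0.0137
```

Emit:
play_rows(
  series="0 0 -0.001 0;0 0 -0.0005 0;0 0 0 0;0 0 0 0",
)

```text
time_s: 21.12
ee_pos: [0.4844, 0.1812, 0.0622]
orientation: [3.141, 0.0, 2.742]
wrist_force: [2.0, 2.2, 5.1]
opening: 0.0137
```

The force dropped from 7.7 to 2.2 N and the guard fell about 7 mm relative to the collar, so it has snapped and now rides on the springs. I'll give it a small extra seating press, unload, then release.

Emit:
play_rows(
  series="0 0 -0.001 0;0 0 -0.001 0;0 0 0 0;0 0 0 0",
)

```text
time_s: 21.62
ee_pos: [0.4844, 0.1812, 0.0605]
orientation: [3.141, 0.0, 2.742]
wrist_force: [0.6, 1.6, 6.8]
opening: 0.0135
```

Emit:
play_rows(
  series="0 0 0.002 0;0 0 0.002 0;0 0 0.001 0;0 0 0 0;0 0 0 0",
)

```text
time_s: 22.25
ee_pos: [0.4837, 0.1808, 0.0646]
orientation: [-3.141, -0.001, 2.742]
wrist_force: [1.2, -0.1, 2.6]
opening: 0.0137
```

Emit:
play_rows(
  series="0 0 0 0;0 0 0 0;0 0 0 0;0 0 0 0;0 0 0 0;0 0 0 0;0 0 0 0",
  fingers=0,
)

```text
time_s: 23.12
ee_pos: [0.4841, 0.181, 0.065]
orientation: [3.142, 0.0, 2.742]
wrist_force: [-0.5, -0.6, 0.2]
opening: 0.0437
```

Emit:
play_rows(
  series="0 0 0.01 0;0 0 0.02 0;0 0 0.04 0;0 0 0.05 0;0 0 0.04 0;0 -0.04 0.02 0;0 -0.05 0 0;0 -0.05 0 0;0 -0.05 0 0;0 -0.05 0 0;0 -0.03 0 0;0 0 0 0;0 0 0 0",
)

```text
time_s: 24.75
ee_pos: [0.4841, -0.0884, 0.2454]
orientation: [3.141, 0.0, 2.742]
wrist_force: [0.1, 0.8, -0.0]
opening: 0.0436
```

```bash
cat > fin.py <<'E'
from fit import *
f=eyes.grab_frame("wrist"); s=eyes.grab_frame("scene"); o=bot.get_obs(); print(o["time_s"],o["wrist_force"].round(1))
C=(.4827,.1812); y=np.radians(-23)
F=[(-.0615,-.042,.0615,-.042,0,-1),(-.0615,.042,.0615,.042,0,1),(-.0615,.016,-.0615,.042,-1,0),(-.0615,-.042,-.0615,-.016,-1,0),(.0615,-.042,.0615,-.016,1,0),(.0615,.016,.0615,.042,1,0)]
for z in(.084,.088,.092,.096): print(z,np.round(fit(s,F,z,C,y),4),np.round(fit(f,F,z,C,y),4))
L=[(cbox(C,y,.0615,.042,.088),(0,255,0))]
a=cv2.resize(s["img"][150:250,275:395,::-1],None,fx=5,fy=5,interpolation=cv2.INTER_CUBIC)
b=a.copy(); rects(s,b,5,275,150,L)
b=cv2.resize(b,None,fx=.33,fy=.33)
im=cv2.copyMakeBorder(a,0,0,0,b.shape[1],0); im[:b.shape[0],a.shape[1]:]=b
im=np.clip(im*1.6+15.,0,255).astype(np.uint8); print(im.shape); cv2.imwrite("pics/fin.png",im)
E
python3 fin.py
```

```text
24.85 [ 0.4  0.  -0.7]
0.084 [  0.4851   0.1809 -24.7189 -12.2475] [  0.4829   0.186  -22.834  -20.7236]
0.088 [  0.4877   0.1762 -23.2645 -11.9735] [  0.4828   0.1792 -22.9556 -24.9375]
0.092 [  0.4797   0.1762 -23.0145  -7.4345] [  0.4811   0.177  -22.9219 -26.2886]
0.096 [  0.4777   0.1762 -23.5515  -5.9218] [  0.4809   0.1762 -22.8935 -21.5751]
(500, 798, 3)
```

View pics/fin.png

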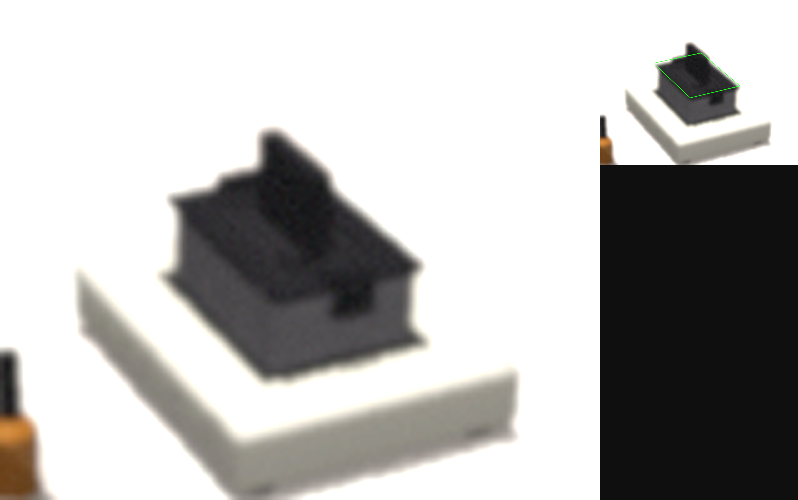

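The guard sits level and flat on the collar: the overlay for home height (frame top 88 mm) matches the frame edge, the visible clip hangs straight, and the arm is clear. Handing in.

```bash
python3 -c "
from workcell import bot
print(bot.hand_in(), bot.get_obs()['time_s'])"
```

```text
the job is handed in; nothing more can be done
the job is handed in; nothing more can be done
```

The black guard is back on the extractor collar, pressed home and released. I handed the job in at about 25 s, with the arm clear of everything.

- **Grasp:** The first try closed on nothing and moved nothing. Camera overlays showed the real fingertips about 31 mm above the reported TCP height. I gripped that much lower, and the second try held the bar at 14 mm.
- **Pressing:** The legs went into the mouth without contact force. The wrist reading peaked at 7.7 N (about 9.5 N on the collar with the guard's weight, well under the 20 N limit). It then fell to 2.2 N as the guard dropped about 7 mm relative to the collar. I pressed again to about 7 N on the reading, unloaded to 2.6 N, and let go.
- **Final checks:** The scene picture shows the frame flat and level, its edge matching the overlay for the fully home height, and the +x clip hanging straight.
- **Not confirmed directly:** The −x clip was out of view, so I infer it snapped from the level, fully seated frame. The last edge fits were loose: positions differed by up to 5 mm and the scene fits mostly ran to their search limits. The wrist fits favoured a frame top of 88–92 mm, and home is 88. I relied on the picture and the force drop instead.

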